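# Seat the inflator battery in its charging dock

## Task

Put the tyre inflator's battery pack on charge. Lift it out of the toolbox's narrow bay by its two ends, stand it upright on the cork pad and let go, then take it again by its broad sides and lower it without forcing into the charging dock so that all five blades enter their slots and it sits fully home and upright. Leave the other loose things on the sill where they are.

Things in the scene. Friction and masses are not known exactly. Their poses are not given: they have to be found in the camera images.
- pack_center (a point): Centre of the loose battery pack (0.25 kg), half-way up its 58 mm height: black plastic block 34 (x) x 64 (y, long axis) x 44 mm with grey panels on top and broad sides, z up, over five 14 mm blades. Underside 15 mm below this point, top 29 mm above. Same after a half turn. It starts upright on the bay's floor, long axis along the bay, and stands on its blades on any flat surface.
- pack_tips (a point): Point midway between the blade tips under the pack, 29 mm below pack_center, same axes. Five steel blades in a row along y at 13 mm pitch, the middle one here; each 26 mm wide (x), 5 mm thick (y), 14 mm long; the last 4 mm is narrowed to 24 x 3 mm.
- bay_floor (a point): Centre of the floor (3 mm above the sill) of the narrow bay of the fixed bare steel toolbox. The bay runs along y: 196 mm long, 46 mm wide; its walls rise to 65 mm above the sill, 4 mm above the pack's top. Beside the pack only 6 mm are free; beyond its ends the bay is empty. On the +x side follow a 71 mm wide bay with tools and the lid, thrown fully back and sloping down from the rim.
- pad_top (a point): Centre of the top face of a flat fixed brown cork pad, 120 x 120 mm, 3 mm thick, on the open sill between toolbox and dock. The top is 3 mm above the sill.
- dock_seat (a point): Centre of the top face of the fixed grey plastic dock (84 x 100 mm, 30 mm high), at the mouth of its middle slot. Five slots in a row along y at 13 mm pitch, each 28.6 (x) x 7.6 (y) mm, 18 mm deep, mouths chamfered 1 mm. Seated, the pack's underside rests on this face, long axis along y, either way round; pack_center is then 15 mm above this point.
- dock_cheek (a point): Top of the dock's +y cheek, 50 mm above the dock's top face. Two upright cheeks (34 mm wide, 12 mm thick, inner faces 72 mm apart) stand at the ends of the row of slots, 6 mm higher than the seated pack's top, so fingers do not fit at the pack's ends there; the sides (x) are open.
- mug: White ceramic mug with spark plugs in it, 76 mm across, 90 mm high (plugs to 115 mm), origin under its centre. Bystander, loose.
- cap_pot: Red plastic pot of tyre valve caps, 58 mm across, 45 mm high, origin under its centre. Bystander, loose.
- gear_lever: Chrome gear lever lying flat, about 135 mm long along x, 20 mm high, origin near its middle on the sill. Bystander, loose.
- mirror: Black plastic mirror lying face up, 75 x 120 x 18 mm with a stalk at its -y end, origin under its centre. Bystander, loose.
- spanner: Steel spanner lying flat towards the sill's left (+y) side, about 180 mm long along its x, origin near its middle. Bystander, loose.

How it is judged:
By the outcome, as a careful person would: the job done as asked, in the order asked, and still so for the second after the job is handed in, with the robot touching nothing.
It also fails if it takes over 72 s, if anything falls off the work surface, if the arm or the gripper's body presses on something with over 40 N, if the wrist force passes 120 N, or if a joint passes its speed limit or range.

## Robot

A 7-joint arm with a two-finger parallel gripper is mounted at the origin on the work surface. World frame = base frame: x ahead of the robot, y to its left, z up, the work surface at z = 0. Lengths are in m, angles in rad, forces in N, time in s.
With the tool pointing down it reaches from about 0.35 to 0.9 m from the base axis. Payload 7.2 kg.
Tool frame: the origin (TCP) lies midway between the tips of the shut fingers; the grasp point (between the pads) lies 19 mm behind it; z points along the fingers, y is the line along which they close (so a half turn about z gives the same grasp; the last joint's range is limited). The gripper opens to 85 mm and grips with 20 to 120 N. Pads are 22 mm wide; open, the fingers measure 114 mm over their backs; the gripper's body (76 mm by 85 mm) begins 54 mm behind the grasp point. The pads swing forward as they close: fully open they stand 13 mm farther back than shut.
Start: joints at [-0.068, 0.411, -0.013, 1.596, 0.006, 1.134, -0.082], TCP at [0.625, -0, 0.231] pointing down, gripper open.
Joint ranges: [-2.95, 2.95], [-0.29, 1.99], [-1.47, 1.44], [0.14, 2.54], [-1.03, 4.17], [0.13, 1.85], [-2.86, 2.86]. Speed limits (rad/s): [2.39, 2.39, 3.01, 3.01, 3.14, 3.14, 3.14].

## Interface

Orientations are given as a rotation vector (axis times angle).
In Python, from plant import ctrl, claw, planner, get_image, hand_in gives the robot as it stands. Calls block until the motion is done:
- ctrl.move_to(position, orientation): joint-space move of the TCP to a pose.
- ctrl.move_straight(position, attitude=None, v=0.15, max_force=None): straight line of the TCP; attitude=None keeps the orientation; v is the mean speed in m/s. With max_force (N) it stops when the force on the tool has changed by that much, and returns True; else False.
- ctrl.goto_joints(angles): joint-space move.
- claw.open_jaws() and claw.grab(): open the fingers fully, or close them until they stop; the grip force is fixed at half the most.
- ctrl.hold(seconds).
- planner.inverse_kinematics(position, orientation): joint angles nearest the present ones, or None.
- ctrl.state(): the state.
- get_image(name): name is "scene" or "side" or "wrist"; returns a dict with "image" (480x640x3 uint8, red, green, blue), "K" (3x3 intrinsics, pixels), "T" (4x4, takes a point from camera to world coordinates). Camera axes: x right, y up, looking along -z (the intrinsics and any distortion apply to the point x, -y, -z); pixel columns grow to the right and rows downward; lengths in m; the calibration is good to about 2 mm. A picture is of the moment at which its call begins. There is no depth.
A pose or a line that the arm cannot do raises ctrl.PlanningError and nothing moves.
- hand_in(): hands the job in; it is judged then, once.
The state is a dict: "clock": time; "joint_pos": joint angles; "qd": joint speeds; "effort": joint torques, N m; "eef_pos": TCP position; "ee_rot": TCP orientation; "ft_force": force on the tool from outside, world axes, zero at the start; "torque": the same for the moment, N m; "grip_width": finger opening in m; "grasp_force": force on a finger pad.
Only numpy, scipy, OpenCV 4.12 (cv2) and the standard library are available. Lean on these libraries where they do the work, as an engineer would, in place of code of your own. Each camera call takes 0.05 s, during which the arm holds its last target. There are 200 camera calls.

## Working session

There is one attempt and no reset: what is moved stays moved. The work goes in short steps, each a Python script; the robot and the scene stay as the last script left them, time stands still between calls to the robot, and variables do not carry over. Pictures are saved under pics/ and viewed, at most 10 in all, crops included, and the job is handed in when it is done.

```bash
mkdir -p pics; ls; python3 - <<'E'
from plant import *
import cv2,numpy as np
for n in ("scene","side","wrist"):
    d=get_image(n); cv2.imwrite(f"pics/{n}0.png",d["image"][:,:,::-1]); print(n,d["K"].tolist(),d["T"].round(4).tolist(),[k for k in d])
s=ctrl.state();print(s)
E
```

```text
pics
scene [[535.6840582450862, 0.0, 310.38304690654445], [0.0, 535.6840582450862, 244.33451179598592], [0.0, 0.0, 1.0]] [[0.7669, -0.4145, 0.4899, 1.2073], [0.6417, 0.5002, -0.5814, -0.629], [-0.004, 0.7603, 0.6496, 0.9058], [0.0, 0.0, 0.0, 1.0]] ['image', 'K', 'T']
side [[474.2192349497557, 0.0, 321.8637283186819], [0.0, 474.2192349497557, 233.22978708006596], [0.0, 0.0, 1.0]] [[-0.9887, 0.1035, -0.1085, 0.4708], [-0.1496, -0.6296, 0.7624, 1.0974], [0.0106, 0.77, 0.6379, 0.8975], [0.0, 0.0, 0.0, 1.0]] ['image', 'K', 'T']
wrist [[427.07160356475936, 0.0, 312.391158449128], [0.0, 427.07160356475936, 246.7200217665092], [0.0, 0.0, 1.0]] [[1.0, -0.0013, 0.0017, 0.6252], [0.0008, 0.9547, 0.2975, 0.0751], [-0.002, -0.2975, 0.9547, 0.373], [0.0, 0.0, 0.0, 1.0]] ['image', 'K', 'T']
{'clock': 0.15, 'joint_pos': array([-0.06820527,  0.41175349, -0.01267693,  1.59689891,  0.00559901,
        1.13432264, -0.08218313]), 'qd': array([-0.00048761, -0.00194118, -0.00017323, -0.00143721,  0.00016883,
        0.00078938, -0.00103713]), 'effort': array([ 8.68001844e-04, -6.01035547e+01,  6.82709701e-01, -2.99646127e+01,
        1.39312408e-02,  7.85868731e-03, -1.85852571e-05]), 'eef_pos': array([ 6.24583329e-01, -5.30262933e-05,  2.30603903e-01]), 'ee_rot': array([-2.22080899e+00, -2.22083889e+00,  1.61078226e-03]), 'ft_force': array([ 0.12334144, -0.18301412,  0.48196492]), 'torque': array([ 0.03340348, -0.01212438,  0.00987335]), 'grasp_force': 0.0, 'grip_width': 0.0855603676031605}
```

View pics/scene0.png

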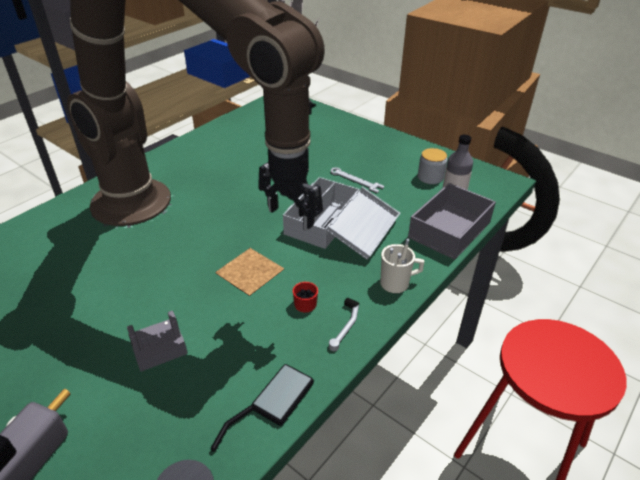

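View pics/side0.png

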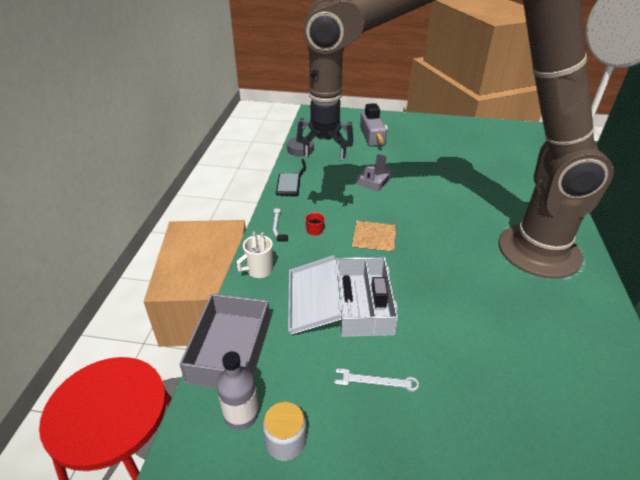

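The scene view shows pad (250,271), dock (158,342), toolbox (330,212). The side view shows the pack's top at about (380,285), pad (375,236), dock (373,180), red pot (315,224), mug (258,258).

```bash
cat > h.py <<'E'
from plant import *
import cv2,numpy as np
from scipy.spatial.transform import Rotation as R
def ray(d,u,v):
    K,T=d["K"],d["T"]; c=np.array([(u-K[0,2])/K[0,0],-(v-K[1,2])/K[1,1],-1.]); return T[:3,3],T[:3,:3]@c
def pt(d,u,v,z):
    o,r=ray(d,u,v); return (o+r*(z-o[2])/r[2]).round(4)
def px(d,p):
    K,T=d["K"],d["T"]; q=T[:3,:3].T@(np.array(p)-T[:3,3]); return (K[0,2]+K[0,0]*q[0]/-q[2],K[1,2]+K[1,1]*q[1]/q[2])
def rot(a):  # tool down, closing line at angle a from world x
    return (R.from_euler('z',a)*R.from_rotvec([-np.pi/2**.5,-np.pi/2**.5,0])).as_rotvec()
def snap(n,f,crop=None,s=1):
    d=get_image(n); im=d["image"][:,:,::-1]
    if crop: x,y,w,h=crop; im=im[y:y+h,x:x+w]
    cv2.imwrite(f,cv2.resize(im,None,fx=s,fy=s,interpolation=cv2.INTER_CUBIC)); np.savez(f+".npz",K=d["K"],T=d["T"]); return d
E
python3 - <<'E'
from h import *
d=get_image("side"); e=get_image("scene")
print("pack",pt(d,380,285,.061)); print("pad",pt(d,375,236,.003),pt(e,250,271,.003))
for q in [(355,223),(395,223),(395,249),(353,247)]: print("padc",pt(d,*q,.003))
print("cheek",pt(d,379,158,.08),pt(e,132,322,.08),pt(e,172,318,.08)); print("box", [pt(d,*q,.065) for q in [(340,259),(386,258),(395,320),(342,320)]])
print("pot",pt(d,315,216,.045),"mug",pt(d,258,240,.09))
x,y=pt(d,375,200,0)[:2]
E
```

```text
pack [0.443 0.271 0.061]
pad [0.4668 0.0157 0.003 ] [0.477  0.0072 0.003 ]
padc [ 0.5309 -0.0361  0.003 ]
padc [ 0.4106 -0.0559  0.003 ]
padc [0.4068 0.0643 0.003 ]
padc [0.5259 0.075  0.003 ]
cheek [ 0.4801 -0.3012  0.08  ] [ 0.4613 -0.3076  0.08  ] [ 0.5154 -0.2487  0.08  ]
box [array([0.5506, 0.1981, 0.065 ]), array([0.4332, 0.1751, 0.065 ]), array([0.4034, 0.3795, 0.065 ]), array([0.5217, 0.3984, 0.065 ])]
pot [0.6477 0.0032 0.045 ] mug [0.769 0.187 0.09 ]
```

```bash
python3 - <<'E'
from h import *
ctrl.move_to([.475,-.265,.25],rot(0)); snap("wrist","pics/dock.png")
ctrl.move_to([.445,.28,.24],rot(0)); snap("wrist","pics/pack.png")
print(ctrl.state()["clock"],ctrl.state()["joint_pos"])
E
```

```text
3.4833 [-0.34291564  0.26117791 -0.3720971   1.80508761  0.10624283  1.09504002
 -0.7541748 ]
```

View pics/dock.png

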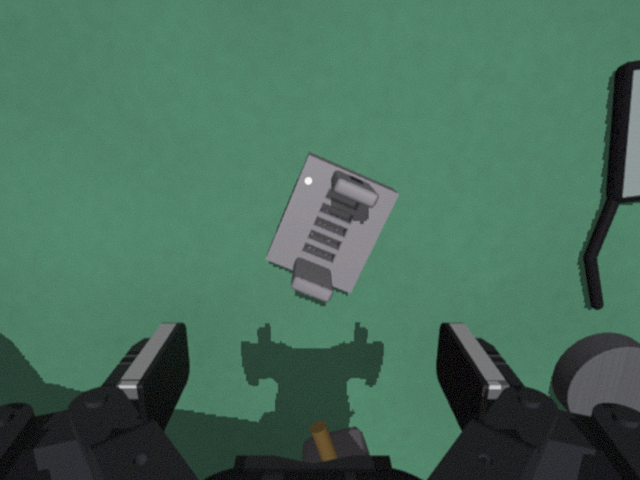

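View pics/pack.png

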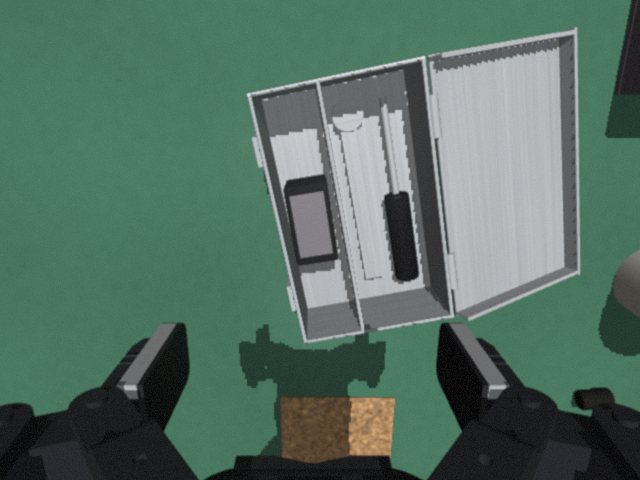

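Dock at about (332,225) with long axis tilted ~25°; pack's top at about (313,225), bay tilted ~10°. Enlarging both.

```bash
python3 - <<'E'
import cv2,numpy as np
a=cv2.imread("pics/dock.png")[145:305,255:405]; b=cv2.imread("pics/pack.png")[160:320,240:390]
f=lambda i:cv2.resize(i,(395,422),interpolation=cv2.INTER_CUBIC)
cv2.imwrite("pics/crop.png",np.hstack([cv2.resize(a,(396,422),interpolation=3),cv2.resize(b,(396,422),interpolation=3)]))
E
```

```text
(no output)
```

View pics/crop.png

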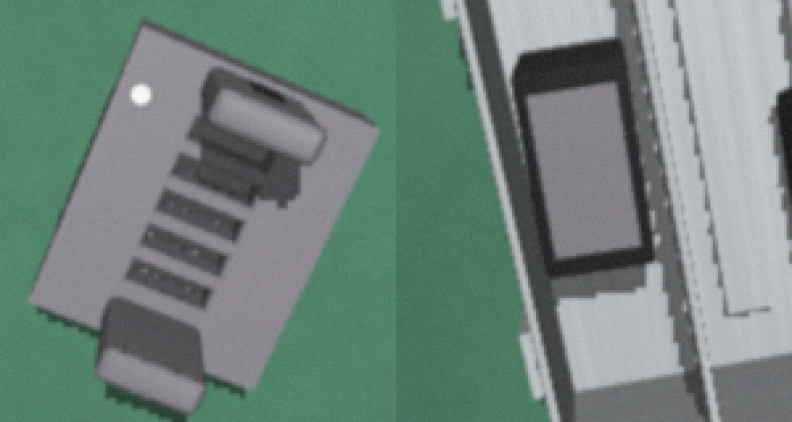

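```bash
python3 - <<'E'
from h import *
D=np.load("pics/dock.png.npz");P=np.load("pics/pack.png.npz")
f=lambda q,o:(q[0]/2.64+o[0],q[1]/2.6375+o[1])
c=np.array([pt(D,*f(q,(255,145)),.03) for q in [(145,22),(378,128),(250,390),(32,298)]])
print("dock",c,c.mean(0),np.linalg.norm(c-np.roll(c,-1,0),axis=1))
for q in [(200,214),(168,283),(232,146)]: print("slot",pt(D,*f(q,(255,145)),.03))
for a,b in((0,3),(1,2)): v=c[a]-c[b]; print("yaw",np.degrees(np.arctan2(-v[0],v[1])))
p=np.array([pt(P,*f((q[0]-396,q[1]),(240,160)),.061) for q in [(527,95),(614,80),(640,246),(556,260)]])
print("pack",p,p.mean(0),np.linalg.norm(p-np.roll(p,-1,0),axis=1))
for a,b in((0,3),(1,2)): v=p[a]-p[b]; print("yaw",np.degrees(np.arctan2(-v[0],v[1])))
w=np.array([pt(P,*q,.065) for q in [(250,95),(320,81),(362,330),(305,341)]]);print("bay",w,w.mean(0))
v=w[0]-w[3]; print("yaw",np.degrees(np.arctan2(-v[0],v[1])))
print("padcorners",pt(P,281,398,.003),pt(P,394,398,.003))
E
```

```text
dock [[ 0.4743 -0.2198  0.03  ]
 [ 0.5498 -0.2533  0.03  ]
 [ 0.511  -0.3455  0.03  ]
 [ 0.436  -0.3118  0.03  ]] [ 0.492775 -0.2826    0.03    ] [0.08259843 0.1000314  0.08222342 0.09965385]
slot [ 0.4926 -0.2822  0.03  ]
slot [ 0.4821 -0.3064  0.03  ]
slot [ 0.5027 -0.2593  0.03  ]
yaw -22.602174240918124
yaw -22.822540652790085
pack [[0.4287 0.2943 0.061 ]
 [0.4537 0.2986 0.061 ]
 [0.4618 0.2485 0.061 ]
 [0.4366 0.2441 0.061 ]] [0.4452   0.271375 0.061   ] [0.0253671  0.05075057 0.02558124 0.05081781]
yaw 8.943319313353589
yaw 9.183919250844347
bay [[0.4024 0.3666 0.065 ]
 [0.4514 0.3757 0.065 ]
 [0.487  0.1828 0.065 ]
 [0.4397 0.1726 0.065 ]] [0.445125 0.274425 0.065   ]
yaw 10.883336220914922
padcorners [0.4129 0.0701 0.003 ] [0.5312 0.07   0.003 ]
```

```bash
python3 - <<'E'
from h import *
r=rot(np.radians(99.5))
for a in(99.5,-80.5):
    for xy,z in(((.4452,.2713),.015),((.472,.01),.015)): print(a,planner.inverse_kinematics([*xy,z],rot(np.radians(a))))
ctrl.move_to([.4452,.2713,.16],r)
print(ctrl.move_straight([.4452,.2713,.015],v=.08,max_force=10))
claw.grab(); s=ctrl.state(); print(s["clock"],s["grip_width"],s["grasp_force"],s["eef_pos"],s["ft_force"])
print(ctrl.move_straight([.4452,.2713,.045],v=.05,max_force=12))
s=ctrl.state(); print(s["grip_width"],s["ft_force"],s["eef_pos"])
snap("side","pics/lift.png",(280,200,200,150),3)
E
```

```text
99.5 [-0.21326589  0.60081359 -0.55350161  1.99957417  0.49517042  0.67561567
  0.65311749]
99.5 [ 0.24915498  0.52165177 -0.46303663  2.12046935  0.41413546  0.58612021
  1.22624195]
-80.5 [-0.56196205  0.53500705 -0.09993052  2.02315106  0.09188553  0.58757436
 -2.12953451]
-80.5 [-0.10568942  0.47676799 -0.02234841  2.14387582  0.02059927  0.52114227
 -1.5484017 ]
False
7.2 0.0634548344234722 65.12013673782349 [0.44544506 0.27162698 0.01552281] [-1.42429703 -0.55413463  5.56375867]
False
0.06318069257667311 [-0.26624555 -0.13671476 -2.4968719 ] [0.44519169 0.27114192 0.04498591]
```

View pics/lift.png

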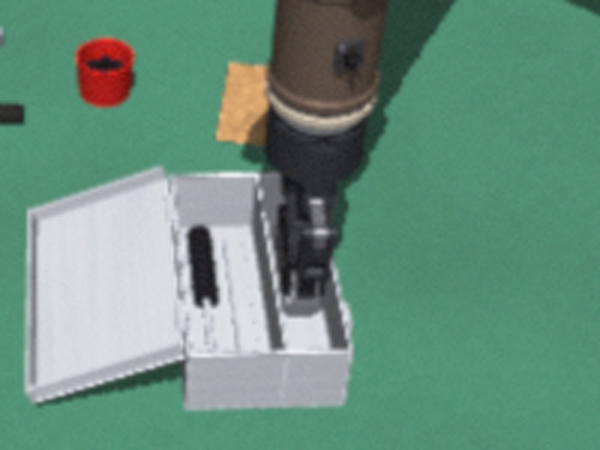

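The pack is held (width 63 mm, 2.5 N of weight) and rising straight out of the bay. Next it goes to the pad, turned to the dock's yaw.

```bash
python3 - <<'E'
from h import *
ctrl.move_straight([.4452,.2713,.16],v=.12)
r=rot(np.radians(67.3)); X=[.472,.010]
ctrl.move_to([*X,.10],r)
ctrl.move_straight([*X,.026],v=.1); ctrl.hold(.2)
print(ctrl.move_straight([*X,.008],v=.02,max_force=4)); s=ctrl.state(); print(s["clock"],s["grip_width"],s["eef_pos"],s["ft_force"])
claw.open_jaws(); ctrl.hold(.2)
e=ctrl.state()["eef_pos"]
ctrl.move_straight([*X,.12],v=.12)
# view from above with camera on +y side, closing line at dock yaw
r=rot(np.radians(-22.7)); ctrl.move_to([.472,.0,.2],r)
print(ctrl.state()["clock"],ctrl.state()["ft_force"]); snap("wrist","pics/pad.png",(220,100,220,180),3)
E
```

```text
True
11.8417 0.0635207579296795 [0.4719853 0.0099667 0.0154891] [-2.01095743  0.22673725  8.78790018]
14.6833 [-0.35179606 -0.2879023   0.28587913]
```

View pics/pad.png

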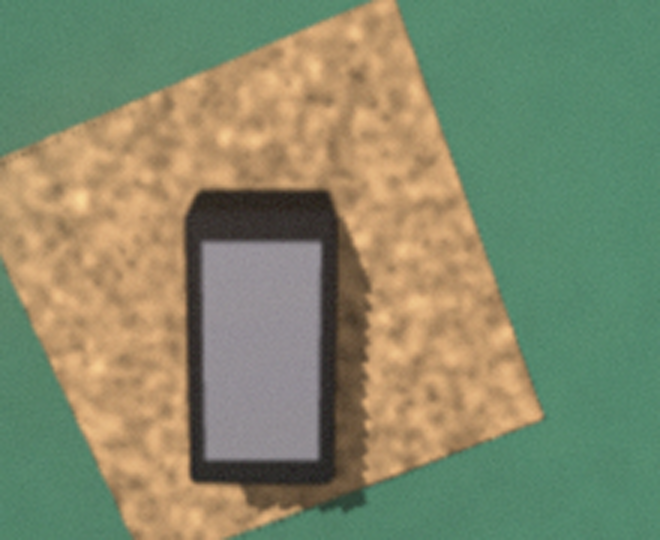

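The pack stands upright on the cork with its panel corners at crop (201,241), (322,241), (319,461), (205,461).

```bash
python3 - <<'E'
from h import *
D=np.load("pics/pad.png.npz")
p=np.array([pt(D,q[0]/3+220-.33,q[1]/3+100-.33,.061) for q in [(201,241),(322,241),(319,461),(205,461)]])
c=p.mean(0); v=(p[0]+p[1]-p[2]-p[3])/2; y=np.degrees(np.arctan2(-v[0],v[1]))
print(p,c,y,np.linalg.norm(v)); print("pad",[pt(D,a/3+220,b/3+100,.003) for a,b in[(395,0),(543,415),(0,158),(135,540)]])
a=np.radians(y); r=rot(a)
print(planner.inverse_kinematics([*c[:2],.03],r),planner.inverse_kinematics([.4926,-.2824,.043],rot(np.radians(-22.7))))
if abs(y+22.7)<4 and np.hypot(c[0]-.472,c[1]-.01)<.012:
    ctrl.move_to([*c[:2],.13],r)
    print(ctrl.move_straight([*c[:2],.028],v=.08,max_force=8)); claw.grab()
    s=ctrl.state(); print(s["clock"],s["grip_width"],s["grasp_force"],s["eef_pos"],s["ft_force"])
    ctrl.move_straight([*c[:2],.14],v=.1); s=ctrl.state(); print(s["clock"],s["grip_width"],s["eef_pos"],s["ft_force"])
    print(c.tolist(),a)
E
```

```text
[[ 0.4695  0.0375  0.061 ]
 [ 0.4939  0.0273  0.061 ]
 [ 0.4743 -0.0195  0.061 ]
 [ 0.45   -0.0094  0.061 ]] [0.471925 0.008975 0.061   ] -22.650251372693013 0.05076539175461961
pad [array([0.5319, 0.0671, 0.003 ]), array([ 0.5308, -0.0495,  0.003 ]), array([0.4234, 0.0702, 0.003 ]), array([ 0.4117, -0.0401,  0.003 ])]
[ 0.00592739  0.45365191 -0.15676836  2.1302339   0.12788974  0.56625501
 -0.63862444] [ 4.34808690e-01  5.43014449e-01  6.34597647e-04  1.90301472e+00
 -5.11703224e-04  6.95563642e-01  3.95550946e-02]
False
17.0667 0.03355037087376061 59.48100507259369 [0.47208711 0.00895054 0.02827317] [-0.27555468  0.58075233  4.46940209]
18.3333 0.03333071183331345 [0.47145763 0.00893773 0.1393737 ] [-1.10842573  0.39132021 -2.36044141]
[0.471925, 0.008974999999999999, 0.061] -0.39532146285785835
```

```bash
python3 - <<'E'
from h import *
r=rot(np.radians(-22.7)); X=[.4926,-.2824]
ctrl.move_straight([.4719,.009,.17],v=.15)
ctrl.move_to([*X,.15],r); ctrl.hold(.2)
s=ctrl.state(); print(s["clock"],s["eef_pos"],s["ft_force"],s["grip_width"])
a=snap("wrist","pics/w2.png")
b=snap("side","pics/s2.png"); c=snap("scene","pics/c2.png")
ctrl.move_straight([*X,.075],v=.08); ctrl.hold(.2); print(ctrl.state()["ft_force"],ctrl.state()["eef_pos"])
snap("wrist","pics/w3.png");snap("side","pics/s3.png");snap("scene","pics/c3.png")
W=cv2.imread("pics/w3.png")[100:400,120:520]
f=lambda n,u:cv2.resize(cv2.imread(n)[u[1]:u[1]+75,u[0]:u[0]+100],(400,300),interpolation=3)
cv2.imwrite("pics/m.png",np.vstack([np.hstack([W,f("pics/s3.png",(325,130))]),np.hstack([f("pics/c3.png",(110,295)),cv2.imread("pics/w2.png")[100:400,120:520]])]))
E
```

```text
20.0083 [ 0.49327294 -0.2807661   0.15015833] [-0.51620763  0.07264535 -1.98183703] 0.03321223378045785
[-0.18738033 -0.47488016 -2.43328827] [ 0.49287729 -0.28253212  0.07550943]
```

View pics/m.png

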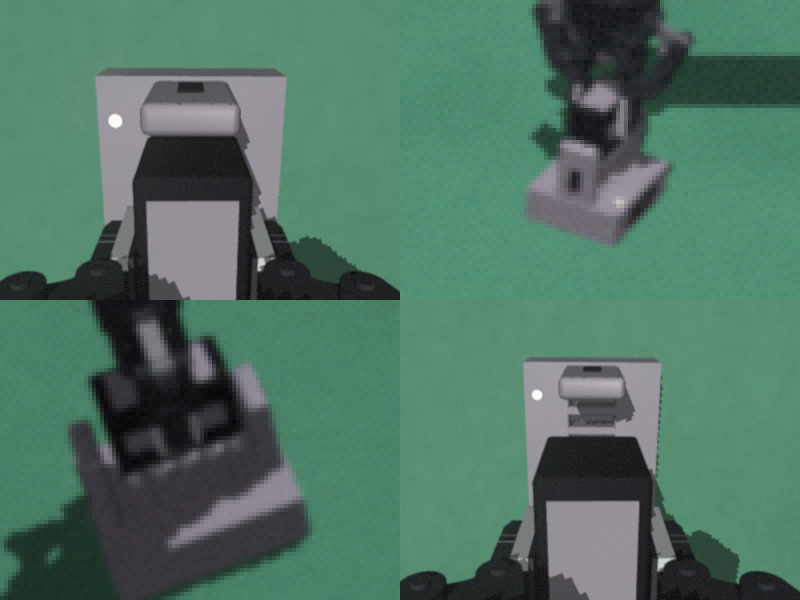

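```bash
python3 - <<'E'
from h import *
from scipy.optimize import brentq
D=np.load("pics/w3.png.npz"); e=ctrl.state()["eef_pos"]; a=np.radians(-22.7); ay=np.array([-np.sin(a),np.cos(a)]); ax=np.array([np.cos(a),np.sin(a)])
def meas(u,v,z,off):
    p=pt(D,u,v,z)[:2]-e[:2]; print(off,"y' centre offset mm",round((p@ay)*1e3-off,2),"x'",round(p@ax*1e3,2))
for u,v,z,o in[(311,203,.08,48),(310,237,.08,36),(311,176.5,.03,50)]: meas(u,v,z,o)
ztop=e[2]-.028+.061
meas(313,277.5,ztop,32); meas(313,301,ztop,25.4)
for u in(97+120,286+120): meas(u,176.5,.03,50)
for u in(134+120,252+120): meas(u,277.5,ztop,32)
for u in(140+120,240+120): meas(u,220,.08,42)
E
```

```text
48 y' centre offset mm -0.66 x' 0.32
36 y' centre offset mm -0.29 x' -0.01
50 y' centre offset mm -0.99 x' 0.17
32 y' centre offset mm 0.24 x' 1.01
25.4 y' centre offset mm -0.2 x' 1.02
50 y' centre offset mm -0.98 x' -41.02
50 y' centre offset mm -0.98 x' 41.9
32 y' centre offset mm 0.26 x' -15.26
32 y' centre offset mm 0.31 x' 17.24
42 y' centre offset mm -0.42 x' -16.56
42 y' centre offset mm -0.33 x' 16.57
```

Cheeks and pack agree to about 0.7 mm, within the slot clearance; I apply half a millimetre of correction and lower gently.

```bash
python3 - <<'E'
from h import *
a=np.radians(-22.7); ay=np.array([-np.sin(a),np.cos(a)]); ax=np.array([np.cos(a),np.sin(a)])
X=np.array([.4928,-.2825])-.0006*ay-.0005*ax
ctrl.move_straight([*X,.062],v=.03); ctrl.hold(.2)
print(ctrl.state()["ft_force"])
hit=ctrl.move_straight([*X,.038],v=.012,max_force=6)
s=ctrl.state(); print(hit,s["clock"],s["eef_pos"],s["ft_force"],s["torque"],s["grip_width"])
E
```

```text
[-1.09566409 -0.56376712 -1.89636057]
True 23.9167 [ 0.49211876 -0.28283522  0.04136128] [-0.12915791 -0.37935527  5.90275848] [ 0.03404021  0.07379775 -0.01393232] 0.033429767803047565
```

It met the face at TCP 41.4 mm against 41.3 mm expected, so it is fully home. I release, retreat and check.

```bash
python3 - <<'E'
from h import *
claw.open_jaws(); ctrl.hold(.2); e=ctrl.state()["eef_pos"]
ctrl.move_straight([e[0],e[1],.16],v=.1)
a=np.radians(-22.7)
ctrl.move_to([e[0]+.02,e[1]+.05,.26],rot(a)); ctrl.hold(.3); print(ctrl.state()["clock"],ctrl.state()["ft_force"])
w=get_image("wrist")["image"];s=get_image("side")["image"];c=get_image("scene")["image"]
D=get_image("wrist"); u,v=map(int,px(D,[.4925,-.283,.07])); print(u,v)
u=min(max(u,100),540);v=min(max(v,100),380)
f=lambda i,x,y,W,H:cv2.resize(i[y:y+H,x:x+W,::-1],(400,300),interpolation=3)
cv2.imwrite("pics/end.png",np.vstack([np.hstack([f(w,u-100,v-75,200,150),f(s,325,130,100,75)]),np.hstack([f(c,110,295,100,75),f(c,0,0,640,480)])]))
E
```

```text
26.85 [-0.86179874  0.97759929  0.12541162]
314 275
```

View pics/end.png

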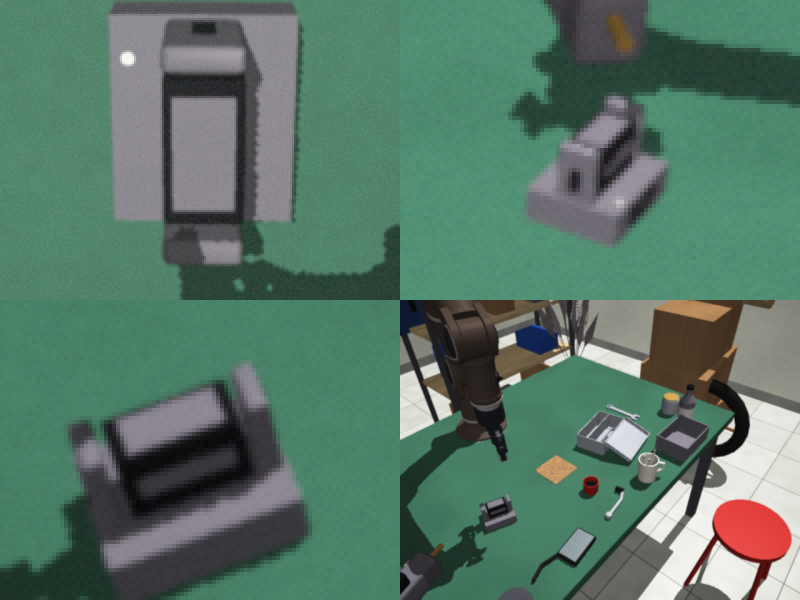

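The pack sits level and flush between the cheeks with no blades visible, and the bystanders are unmoved.

```bash
python3 -c "
from plant import *
print(hand_in())"
```

```text
the job is handed in; nothing more can be done
None
```

The battery pack is seated fully home and upright in the charging dock, after standing free on the cork pad; the final images show the other loose things where they were, and I handed the job in at about 27 s.

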